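# Lock the buckle box with its cross pin

## Task

Slide the yellow cover of the blue buckle box fully shut, then lock it: push the red-handled steel pin through all three eyes (both ears of the box and the cover's lug between them) until its handle sits against the ear, and let go. The pin has been put away handle-first in the grey holster, so you will have to draw it out by its bare shaft, set it down and take it again by the handle to get it all the way in. Leave the thread cone, the glue can and the loose cork footbed where they are.

Things in the scene. Friction and masses are not known exactly. Their poses are not given: they have to be found in the camera images.
- hwbox: Blue steel box of brass buckles, fixed to the bench, 170 long (x) x 80 wide (y), rails to 50 high. Origin: centre of its underside; the cover slides along x, +x is the hasp end. There two dark ears stand on its sides (y 38 to 46 and -46 to -38, x 51 to 81, top z 86), each with a round eye of 14 diameter at x 66, z 68, axis y; a strap below each goes down the side.
- cover (a joint): Sliding yellow cover (160 x 72 x 5 mm, its top at height 53). 0 = fully shut against its stop, grows (m) to at most 0.095 as the cover moves along the box's -x. It stays where it is left (friction about 1.5 N).
- cover_pull (a point): Middle of the top of the black pull bar that stands across the cover: 12 thick (box x), 50 long (box y), 30 high; its top is 83 above the bench. Moves with the cover.
- cover_eye (a point): Centre of the round eye (14 diameter, axis along box y, height 68) in the bright steel lug on the cover, 10 thick (y), 28 wide, top at height 86. It lines up with the ears' eyes when the cover is shut.
- hasp (a point): Fixed point midway between the two ears on the line of their eyes: box x 66, y 0, z 68; axes as the box. The ears' outer faces lie 46 to either side along box y. The pin may come from either side.
- holster: Grey sheet-metal pocket fixed to the bench, 92 long (x) x 38 wide x 37 high, screw flanges 66 wide overall at its foot, closed on top, sides and back, open at its +x end (the mouth, at x 46). Inside it is 28 wide and 32 high, its floor is the bench. Origin: centre of its underside; x points out of the mouth.
- lockpin: Loose locking pin, 70 g, lying flat. Red handle block with black bands, 52 long (x) x 18 wide (y) x 24 high; origin: centre of its underside. From its front face (x 26) a steel shaft of 10 diameter runs along +x at z 12 to the tip at x 136, the last 14 tapering to 4. At the start the handle is inside the holster, 75 to 90 of shaft stick out.
- pin_mid (a point): Point on the pin's shaft axis 46 in front of the handle's front face (pin x 72, z 12): it coincides with the hasp point when the pin is fully home.
- pin_tip (a point): The pin's tip, on the shaft axis (pin x 136, z 12).
- cone: Bystander: orange thread cone, 68 diameter at the foot, 135 tall, standing. Origin: centre of its underside.
- gluecan: Bystander: steel can with paper label, 72 diameter, 100 tall, standing. Origin: centre of its underside.
- footbed: Bystander: cork sandal footbed lying flat, 242 long (x), 84 wide, 23 thick. Origin: near the middle of its underside.

How it is judged:
On the way, in this order (a step that is already met when the one before it is completed fails the run):
1. the cover is fully shut (value of joint cover below 0.006 m), for 0.2 s.
2. the pin is through all three eyes and home (value of joint cover below 0.006 m and distance between pin_mid and hasp below 0.012 m and angle between the x axis of lockpin and the y axis of hwbox, either way round below 0.12 rad), for 0.2 s.
At the end, for the whole second after the job is handed in: The cover is shut to within 6 mm of its stop, and the pin lies at rest through both ears and the cover's lug, its pin_mid point within 12 mm of the hasp point (handle within about 12 mm of the ear) and its shaft within 0.12 rad of the eyes' line (all of step 2 and linear speed of lockpin below 0.02 m/s); the robot touches nothing.
It fails at once if a bystander (thread cone, glue can or footbed) is moved more than 30 mm (distance of any of cone, gluecan, footbed from where it was at the start of the episode above 0.03 m).
It also fails if it takes over 66 s, if anything falls off the work surface, if the arm or the gripper's body presses on something with over 40 N, if the wrist force passes 120 N, or if a joint passes its speed limit or range.

## Robot

A 7-joint arm with a two-finger parallel gripper is mounted at the origin on the work surface. World frame = base frame: x ahead of the robot, y to its left, z up, the work surface at z = 0. Lengths are in m, angles in rad, forces in N, time in s.
With the tool pointing down it reaches from about 0.4 to 0.875 m from the base axis. Payload 4.4 kg.
Tool frame: the origin (TCP) lies at the very end of the fingers, on their centre line; the grasp point (between the pads) lies 19 mm behind it (r.tcp_to_grasp is the distance from the TCP to the grasp point, in m); z points along the fingers, y is the line along which they close (so a half turn about z gives the same grasp; the last joint's range is limited). The gripper opens to 85 mm and grips with 20 to 120 N. Pads are 22 mm wide; open, the fingers measure 114 mm over their backs; the gripper's body (76 mm by 85 mm) begins 54 mm behind the grasp point. The pads swing forward as they close: fully open they stand 13 mm farther back than shut.
Start: joints at [1.058, 0.628, 0.038, 1.517, -0.027, 0.996, -0.02], TCP at [0.281, -0.586, 0.231] pointing down, gripper open.
Joint ranges: [-3.06, 3.06], [-0.37, 2.12], [-1.25, 1.32], [0.18, 2.47], [-1.1, 4.24], [0.23, 1.98], [-2.94, 2.94]. Speed limits (rad/s): [2.57, 2.57, 3.14, 3.14, 3.14, 3.14, 3.14].

## Interface

Orientations are given as a rotation vector (axis times angle).
In Python, from workcell import r, snapshot, get_calibration, job gives the robot as it stands.
- The arm moves only by the tool step_arm, never from a script. Its argument "motion" is a list of rows, each a list of 7 numbers: the shift along the tool's x, y, z in units of 0.03 m (1.0 is 0.03 m), then the turn, a rotation vector about the tool's x, y, z in units of 0.12 rad (1.0 is 0.12 rad), then the opening, from 0 (shut) to 1 (fully open). A call has exactly 8 rows; each row shifts and turns the commanded pose from where the row before left it, along the tool's axes as they then stand; what a row does not reach is not made up. A row lasts 1/12 s, in which the tool goes at most 41.7 mm and 7.16 degrees, less where a joint would pass 70% of its speed; a pose out of reach is approached as far as the arm can. A call with a number of a shift or a turn outside -1 to 1 is refused whole. A call with a gripper value outside its range is refused whole. The fingers move at their own pace and stop on an object; "grip_force" is the grip in N (left out, the last holds). Time passes only in rows, so rows that do not move let the fingers close, or fill a call up. It gives the time, the measured TCP pose, the force, the opening and the grip force at its end, in the units of the state.
- r.state(): the state, without advancing time (a new reading comes with each control period).
- snapshot(name): name is "scene" or "top" or "wrist"; returns the picture (384x512x3 uint8, red, green, blue); there is no depth.
- get_calibration(name): a dict with "intrinsics" (3x3 intrinsics, pixels), "camera_from_world" (4x4, takes a point from world to camera coordinates). Camera axes: x right, y up, looking along -z (the intrinsics and any distortion apply to the point x, -y, -z); pixel columns grow to the right and rows downward; lengths in m; the calibration is good to about 2 mm. A picture is of the moment at which its call begins: read the wrist's pose just before it. get_calibration takes no time and is no camera call; for the wrist camera it gives the pose at the moment of the call.
- job.hand_in(): hands the job in; it is judged then, once.
The state is a dict: "t": time; "q": joint angles; "joint_vel": joint speeds; "tau": joint torques, N m; "ee_pos": TCP position; "orientation": TCP orientation; "ft_force": force on the tool from outside, world axes, zero at the start; "ft_torque": the same for the moment, N m; "width": opening from 0.0 (shut) to 1.0 (fully open); "gripper_force": force on a finger pad.
Only numpy, scipy, OpenCV 4.12 (cv2) and the standard library are available. Lean on these libraries where they do the work, as an engineer would, in place of code of your own. Each camera call takes 0.05 s, during which the arm holds its last target. There are 200 camera calls.

## Working session

There is one attempt and no reset: what is moved stays moved. The work goes in short steps, Python scripts to look and compute and a tool call to move; the robot and the scene stay as the last step left them, time stands still between calls to the robot, and variables do not carry over. Pictures are saved under pics/ and viewed, at most 10 in all, crops included, and the job is handed in when it is done.

Besides the shell and the picture viewer there is one more tool, called after "Emit:" in YAML: its name, and indented under it one key for each argument. step_arm: Moves the arm, as the interface text tells. Shifts and turns lie within -1 to 1; 1 stands for 0.03 m of shift or 0.12 rad of turn. Its arguments: {"type":"object","properties":{"motion":{"type":"array","items":{"type":"array","items":{"type":"number"}}},"grip_force":{"type":"number"}},"required":["motion"]}

```bash
ls; mkdir -p pics; python3 - <<'E'
from workcell import r,snapshot,get_calibration
import cv2,numpy as np
print(r.state())
for n in("scene","top"):
    c=get_calibration(n);print(n,np.round(c["intrinsics"],1).tolist(),np.round(c["camera_from_world"],4).tolist(),[k for k in c])
    im=snapshot(n)[:,:,::-1];cv2.imwrite(f"pics/{n}0.png",im)
a=cv2.imread("pics/top0.png");cv2.imwrite("pics/top0b.png",cv2.resize(a,(800,600),interpolation=cv2.INTER_CUBIC))
a=cv2.imread("pics/scene0.png");cv2.imwrite("pics/scene0b.png",cv2.resize(a,(800,600),interpolation=cv2.INTER_CUBIC))
E
```

```text
pics
{'t': 0.0, 'q': array([ 1.05819639,  0.6293428 ,  0.03841935,  1.51838002, -0.02700554,
        0.99628404, -0.02001509]), 'joint_vel': array([-0.00207458, -0.00021055, -0.00050236,  0.00067462,  0.00014153,
       -0.00196938,  0.00051069]), 'tau': array([ 2.71093122e-04, -5.63396144e+01,  1.22591950e+00, -1.93445510e+01,
        1.07978008e-02,  1.05816830e-02, -1.84247148e-05]), 'ee_pos': array([ 0.28062157, -0.58560802,  0.23038698]), 'orientation': array([-3.06172118e+00, -6.95598832e-01,  6.70757179e-04]), 'ft_force': array([-0.93405417, -0.24871994, -0.45955238]), 'ft_torque': array([-0.01745797,  0.00736115,  0.01479073]), 'gripper_force': 0.0, 'width': 1.0028067228173592}
scene [[478.2, 0.0, 258.1], [0.0, 478.2, 194.6], [0.0, 0.0, 1.0]] [[-0.8443, 0.5355, -0.019, 0.4935], [-0.3328, -0.4963, 0.8018, 0.1713], [0.4199, 0.6833, 0.5973, -1.7594], [0.0, 0.0, 0.0, 1.0]] ['intrinsics', 'camera_from_world']
top [[381.1, 0.0, 257.7], [0.0, 381.1, 189.7], [0.0, 0.0, 1.0]] [[0.0366, -0.9993, -0.0065, 0.027], [0.9748, 0.0343, 0.2206, -0.5999], [-0.2203, -0.0144, 0.9753, -0.8701], [0.0, 0.0, 0.0, 1.0]] ['intrinsics', 'camera_from_world']
```

View pics/top0b.png

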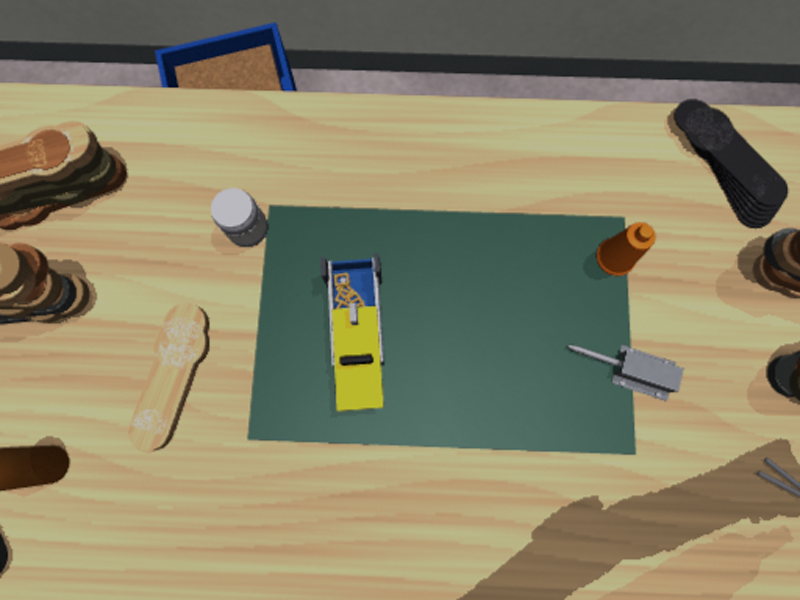

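View pics/scene0b.png

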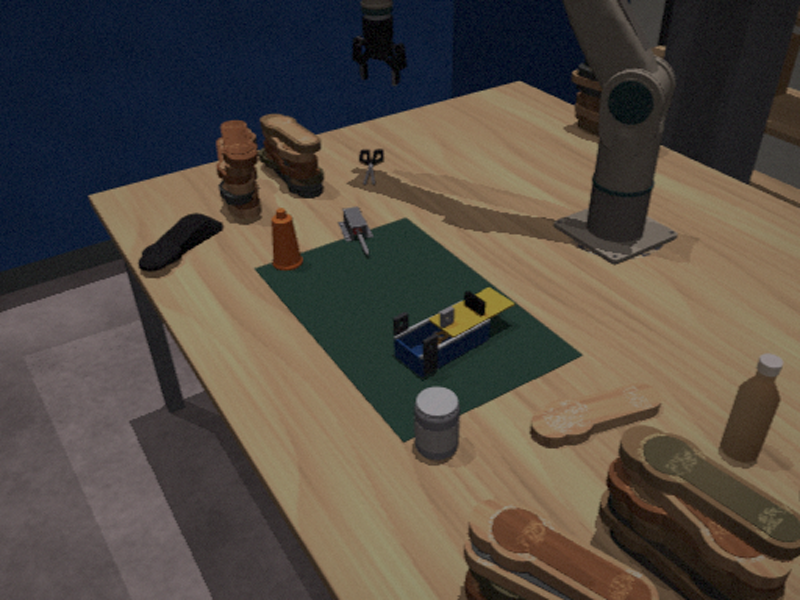

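The top view shows the box with its hasp end up (+x), ears near (327,268) and (378,266), and the pull bar at (357,357). The holster is at (650,372), with the pin shaft pointing left to its tip at (570,347). The scene view shows the same things from the front. Next I'll zoom in on both views in one mosaic.

```bash
cat > h.py <<'E'
import numpy as np,cv2
from workcell import r,snapshot,get_calibration
from scipy.spatial.transform import Rotation as R
def P(c):
    return c["intrinsics"]@np.diag([1,-1,-1])@c["camera_from_world"][:3]
def proj(c,X):
    p=(P(c)@np.c_[np.atleast_2d(X),np.ones(len(np.atleast_2d(X)))].T).T; return p[:,:2]/p[:,2:]
def onz(c,uv,z):
    p=P(c);A=np.c_[p[:,0],p[:,1],-np.array([uv[0],uv[1],1.])];return np.linalg.solve(A,-(p[:,2]*z+p[:,3]))[:2]
def tri(cs,uvs):
    A=[]
    for c,(u,v) in zip(cs,uvs):
        p=P(c);A+=[u*p[2]-p[0],v*p[2]-p[1]]
    X=np.linalg.svd(np.array(A))[2][-1];return X[:3]/X[3]
E
python3 - <<'E'
from h import *
T=cv2.imread("pics/top0.png");S=cv2.imread("pics/scene0.png")
def crop(a,x,y,w,h): return cv2.resize(a[y:y+h,x:x+w],(400,300),interpolation=cv2.INTER_CUBIC)
S=cv2.convertScaleAbs(S,alpha=1.6)
cv2.imwrite("pics/m1.png",np.vstack([np.hstack([crop(T,160,160,144,108),crop(T,352,208,96,72)]),np.hstack([crop(S,240,172,96,72),crop(S,200,120,64,48)])]))
ct=get_calibration("top")
f=1/1.5625
for n,u,v,z in[("ear+y",327,268,.086),("ear-y",378,266,.086),("pull",357,357,.083),("tip",570,347,.012),("shaft",617,362,.012),("can",235,205,.1),("cone",645,232,.135)]:
    print(n,onz(ct,(u*f,v*f),z).round(4))
E
```

```text
ear+y [0.6355 0.1679]
ear-y [0.6415 0.0885]
pull [0.4986 0.1139]
tip [ 0.5359 -0.2271]
shaft [ 0.5141 -0.3026]
can [0.7293 0.3174]
cone [ 0.6942 -0.3096]
```

View pics/m1.png

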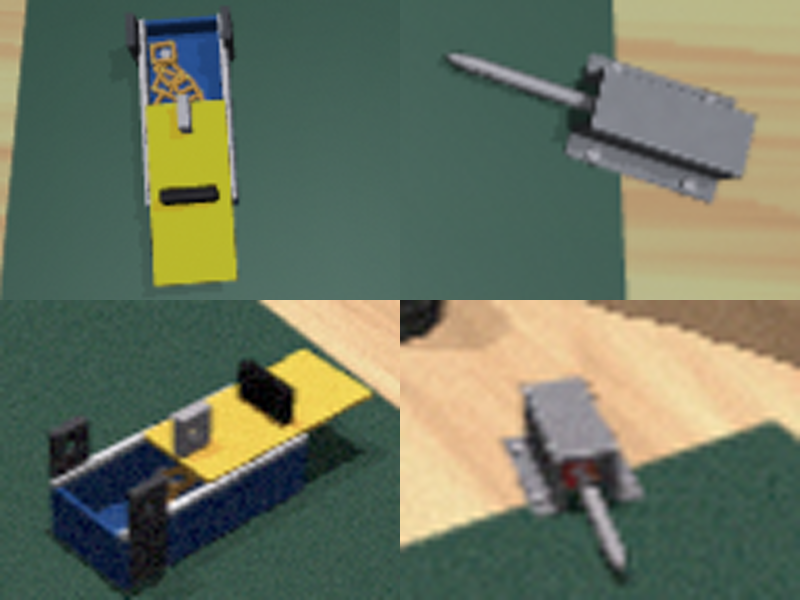

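```bash
python3 - <<'E'
from h import *
from scipy.optimize import least_squares
ct,cs=get_calibration("top"),get_calibration("scene")
TL=lambda u,v:(160+u/2.7778,160+v/2.7778)
TR=lambda u,v:(352+(u-400)/4.1667,208+v/4.1667)
BL=lambda u,v:(240+u/4.1667,172+(v-300)/4.1667)
BR=lambda u,v:(200+(u-400)/6.25,120+(v-300)/6.25)
# cover corners: local (x rel cover: front edge x0..x0-.16)
cv=[(0,.036,TL(148,104)),(-.16,.036,TL(153,286)),(-.16,-.036,TL(237,280)),(0,-.036,TL(232,100))]
W=[onz(ct,p[2],.053) for p in cv];print("cover corners",np.round(W,4).tolist())
print("cover yaw",np.degrees(np.arctan2(*(W[0]-W[1])[::-1])),np.degrees(np.arctan2(*(W[3]-W[2])[::-1])), np.linalg.norm(W[0]-W[1]),np.linalg.norm(W[1]-W[2]))
print("pull tri",tri([ct,cs],[TL(160,192),BL(292,398)]),tri([ct,cs],[TL(217,190),BL(241,362)]))
print("pin tip tri",tri([ct,cs],[TR(448,57),BR(622,573)]))
print("ear tops tri -y,+y",tri([ct,cs],[TL(225,10),BL(70,423)]),tri([ct,cs],[TL(132,14),BL(150,485)]))
s=[onz(ct,TR(*p),.012) for p in((448,57),(590,100))];d=s[0]-s[1]
print("shaft",s,np.degrees(np.arctan2(d[1],d[0])),np.linalg.norm(d))
H=np.array([onz(ct,TR(*p),.037) for p in((608,57),(755,115),(735,177),(590,125))]);print("holster",H,H.mean(0),np.linalg.norm(H-np.roll(H,1,0),axis=1))
d=H[0]-H[1];print(np.degrees(np.arctan2(d[1],d[0])));d=H[3]-H[2];print(np.degrees(np.arctan2(d[1],d[0])))
E
```

```text
cover corners [[0.5781, 0.1585], [0.4184, 0.1442], [0.4261, 0.072], [0.5844, 0.0834]]
cover yaw 5.11586995117865 4.128768223980791 0.16037424286777757 0.07257755769320821
pull tri [0.49435587 0.14242814 0.07653933] [0.49963545 0.09168924 0.07952356]
pin tip tri [ 0.53683844 -0.22471695  0.00608817]
ear tops tri -y,+y [0.65158263 0.09493022 0.09193916] [0.64364629 0.1779866  0.09013048]
shaft [array([ 0.53681702, -0.22383964]), array([ 0.51351301, -0.30946808])] 74.77552668372897 0.08874292610382112
holster [[ 0.5364913  -0.31242402]
 [ 0.50498317 -0.39752697]
 [ 0.46814483 -0.38340716]
 [ 0.49556371 -0.29992921]] [ 0.50129575 -0.34832184] [0.04279239 0.09074841 0.03945164 0.0878656 ]
69.68365651243943
71.81689901533817
```

```bash
cat >> h.py <<'E'
def plan(xyz,yaw_deg):
    "units to reach TCP xyz with tool x at world yaw (tool down): first the shift along present axes, then after the turn"
    s=r.state();M=R.from_rotvec(s["orientation"]).as_matrix();p=s["ee_pos"]
    a=np.radians(yaw_deg);G=np.array([[np.cos(a),np.sin(a),0],[np.sin(a),-np.cos(a),0],[0,0,-1]])
    d=np.array(xyz)-p
    print("t",round(s["t"],2),"pos",p.round(4),"yaw",np.degrees(np.arctan2(M[1,0],M[0,0])).round(2),"tilt",(M[:,2]*1000).round(1),"F",s["ft_force"].round(1),"w",round(s["width"],3),"q7",s["q"][6].round(2))
    print("shift now",(M.T@d/.03).round(2),"after turn",(G.T@d/.03).round(2),"turn",(R.from_matrix(M.T@G).as_rotvec()/.12).round(2))
E
python3 -c "
from h import *
plan((.5,-.12,.25),95)"
```

```text
t 0.1 pos [ 0.2806 -0.5857  0.2305] yaw 25.6 tilt [-8.0e-01  1.5e+00 -1.0e+03] F [-0.1  0.9 -0.3] w 0.998 q7 -0.02
shift now [ 13.3  -10.84  -0.63] after turn [14.83  8.64 -0.65] turn [-1.000e-02 -1.000e-02 -1.009e+01]
```

Emit:
step_arm:
  motion:
    - [0.5,0.5,0,0,0,-1,0]
    - [0.5,0.5,0,0,0,-1,0]
    - [0.5,0.5,0,0,0,-1,0]
    - [0.5,0.5,0,0,0,-1,0]
    - [0.5,0.3,0,0,0,-1,0]
    - [0.5,0,0,0,0,-1,0]
    - [0.5,0,0,0,0,-1,0]
    - [0.5,0,0,0,0,-1,0]
  grip_force: 40

```text
t: 0.77
ee_pos: [0.3984, -0.5507, 0.2304]
orientation: [-2.388, -2.039, -0.001]
ft_force: [-0.9, 0.1, -0.2]
width: 0.003
gripper_force: 0.0
```

```bash
python3 -c "
from h import *
plan((.48,.12,.30),95)"
```

```text
t 0.77 pos [ 0.3984 -0.5507  0.2304] yaw 80.98 tilt [-4.0e-01  1.1e+00 -1.0e+03] F [-0.9  0.1 -0.2] w 0.003 q7 0.62
shift now [22.51 -0.82 -2.3 ] after turn [22.04  4.66 -2.32] turn [-0.   -0.01 -2.04]
```

Emit:
step_arm:
  motion:
    - [1,0.25,0,0,0,0,0]
    - [1,0.25,0,0,0,0,0]
    - [1,0.25,0,0,0,0,0]
    - [1,0.25,0,0,0,0,0]
    - [1,0.25,0,0,0,0,0]
    - [1,0.25,0,0,0,0,0]
    - [1,0.25,0,0,0,0,0]
    - [1,0.25,0,0,0,0,0]

```text
t: 1.43
ee_pos: [0.4962, -0.3232, 0.231]
orientation: [-2.396, -2.031, 0.0]
ft_force: [1.4, 1.3, -0.5]
width: -0.003
gripper_force: 0.0
```

```bash
python3 - <<'E'
from h import *
c=get_calibration("wrist");im=snapshot("wrist")[:,:,::-1];cv2.imwrite("pics/w1.png",im);np.savez("pics/w1.npz",**c)
s=r.state();print(c["intrinsics"].round(1).tolist(),np.linalg.inv(c["camera_from_world"]).round(3).tolist())
for n,x in[("tip",(.537,-.224,.012)),("mouth",(.5135,-.3095,.012)),("pull",(.497,.117,.083)),("hasp",(.648,.137,.068))]:print(n,proj(c,x))
plan((.48,.12,.30),95)
E
```

```text
[[297.4, 0.0, 256.1], [0.0, 297.4, 194.5], [0.0, 0.0, 1.0]] [[0.987, 0.156, 0.046, 0.507], [-0.162, 0.948, 0.273, -0.255], [-0.001, -0.276, 0.961, 0.374], [0.0, 0.0, 0.0, 1.0]]
tip [[278.44752657  76.84123419]]
mouth [[269.32039023 154.26815039]]
pull [[ 140.41026542 -522.66897787]]
hasp [[ 381.39190107 -591.53684451]]
t 1.48 pos [ 0.5002 -0.3147  0.2312] yaw 81.12 tilt [    2.1     6.5 -1000. ] F [1.9 6.2 0.5] w 0.0 q7 0.23
shift now [14.23 -2.9  -2.2 ] after turn [14.49  0.59 -2.29] turn [ 0.02 -0.06 -2.02]
```

Emit:
step_arm:
  motion:
    - [1,0,-0.4,0,0,-1,0]
    - [1,0,-0.4,0,0,-1,0]
    - [1,0.2,-0.4,0,0,0,0]
    - [1,0.2,-0.4,0,0,0,0]
    - [1,0.2,-0.4,0,0,0,0]
    - [1,0.2,-0.3,0,0,0,0]
    - [1,0.2,0,0,0,0,0]
    - [1,0.2,0,0,0,0,0]

```text
t: 2.15
ee_pos: [0.5247, -0.0817, 0.3008]
orientation: [2.135, 2.303, 0.001]
ft_force: [0.1, 0.3, 0.0]
width: 0.0
gripper_force: 0.0
```

Emit:
step_arm:
  motion:
    - [1,0.4,0,0,0,0,0]
    - [1,0.4,0,0,0,0,0]
    - [1,0.4,0,0,0,0,0]
    - [1,0.4,0,0,0,0,0]
    - [0,0,0,0,0,0,0]
    - [0,0,0,0,0,0,0]
    - [0,0,0,0,0,0,0]
    - [0,0,0,0,0,0,0]

```text
t: 2.82
ee_pos: [0.563, 0.0385, 0.3]
orientation: [2.138, 2.302, -0.002]
ft_force: [-0.8, 0.1, -0.3]
width: -0.001
gripper_force: 0.0
```

```bash
python3 - <<'E'
from h import *
c=get_calibration("wrist");im=snapshot("wrist")[:,:,::-1];cv2.imwrite("pics/w2.png",im);np.savez("pics/w2.npz",**c)
print(c["camera_from_world"].tolist())
for n,x in[("pull",(.497,.117,.083)),("hasp",(.648,.137,.068))]:print(n,proj(c,x)*1.5625)
plan((.45,.113,.12),95)
cv2.imwrite("pics/w2b.png",cv2.resize(im,(800,600),interpolation=cv2.INTER_CUBIC))
E
```

```text
[[0.9972084409317299, 0.07464565821341614, -0.0018305858070295407, -0.5627070394320217], [-0.07221812249961303, 0.9579699401550088, -0.2776294950866035, 0.05972913060005596], [-0.018970190224189155, 0.2769866774220329, 0.9606864797703584, -0.4449179447053621], [0.0, 0.0, 0.0, 1.0]]
pull [[320.7588488  150.68508681]]
hasp [[523.08902644 139.46203919]]
t 2.87 pos [0.563  0.0384 0.3001] yaw 94.21 tilt [-6.e-01 -1.e+00 -1.e+03] F [ 0.7  0.4 -0.2] w -0.002 q7 -0.22
shift now [ 2.76 -3.57  6.  ] after turn [ 2.8  -3.54  6.  ] turn [-0.01  0.01 -0.12]
```

View pics/w2b.png

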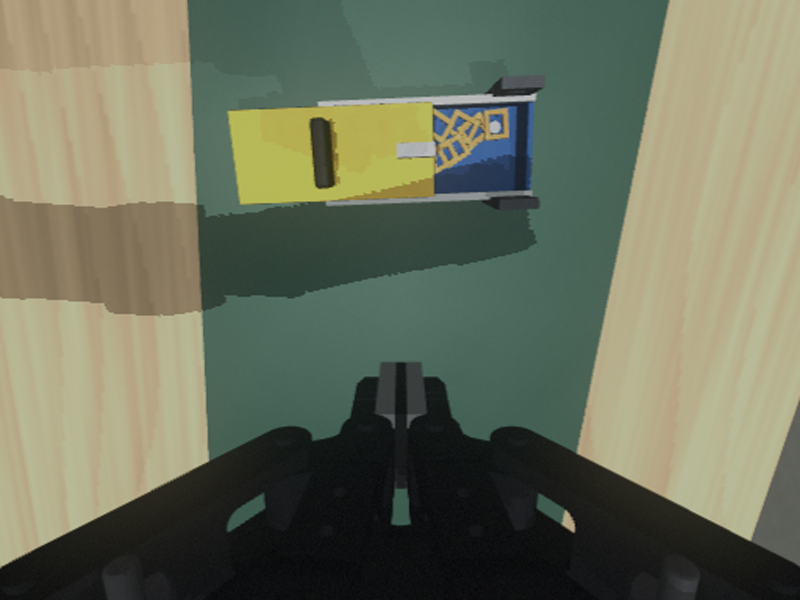

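The wrist view shows the cover corners at (229,112), (240,204), (434,194) and (433,101). The pull bar's top is near (321,152), and the ears are at (523,81) and (514,203). I'll fit the box pose from these points plus the top view.

```bash
python3 - <<'E'
from h import *
from scipy.optimize import least_squares
ct=get_calibration("top");cw=dict(np.load("pics/w2.npz"))
TL=lambda u,v:(160+u/2.7778,160+v/2.7778)
W=lambda u,v:(u*.64,v*.64)
# (cover-relative?, local xyz, cam, uv)
cov=[((-.16,.036),(229,112),(153,286)),((-.16,-.036),(240,204),(237,280)),((0,-.036),(434,194),(232,100)),((0,.036),(433,101),(148,104))]
obs=[]
for (x,y),w,t in cov: obs+=[(1,(x,y,.053),cw,W(*w)),(1,(x,y,.053),ct,TL(*t))]
obs+=[(0,(.081,.046,.086),cw,W(545,76)),(0,(.081,-.046,.086),cw,W(540,208)),(0,(.081,.038,.086),cw,W(544,87))]
def res(p,full=False):
    x,y,a,f=p;o=[]
    for k,l,c,uv in obs:
        lx=l[0]+(f if k else 0)
        X=[x+np.cos(a)*lx-np.sin(a)*l[1],y+np.sin(a)*lx+np.cos(a)*l[1],l[2]]
        o.append((proj(c,X)[0]-uv))
    return np.ravel(o)
s=least_squares(res,[.58,.13,.09,0.],loss="soft_l1");x,y,a,f=s.x
print(s.x,np.degrees(a));print(res(s.x).reshape(-1,2).round(1).tolist())
L=lambda lx,ly:(x+np.cos(a)*lx-np.sin(a)*ly,y+np.sin(a)*lx+np.cos(a)*ly)
print("hasp",L(.066,0))
print("pull tri",tri([cw,ct],[W(319,121),TL(160,192)]),tri([cw,ct],[W(324,186),TL(217,190)]))
for c in(cw,ct): print("cover pull z.083 center", onz(cw,W(321,153),.083),onz(ct,TL(188,192),.083))
plan((.45,.113,.06),90+np.degrees(a))
E
```

```text
[0.57738675 0.12424783 0.11350745 0.00444167] 6.503497871279514
[[-0.8, -1.2], [0.8, -0.1], [0.1, 0.2], [0.5, -0.3], [0.3, 1.6], [-2.2, -0.6], [-0.1, 0.3], [-0.8, 0.1], [0.1, -0.8], [-0.5, 0.3], [0.3, 0.2]]
hasp (np.float64(0.6429620362234754), np.float64(0.13172324341599795))
pull tri [0.49579462 0.13820074 0.0871747 ] [0.49985144 0.09149839 0.08054574]
cover pull z.083 center [0.49722165 0.11538988] [0.49705201 0.11570127]
cover pull z.083 center [0.49722165 0.11538988] [0.49705201 0.11570127]
t 2.87 pos [0.563  0.0384 0.3001] yaw 94.21 tilt [-6.e-01 -1.e+00 -1.e+03] F [ 0.7  0.4 -0.2] w -0.002 q7 -0.22
shift now [ 2.76 -3.57  8.  ] after turn [ 2.9  -3.46  8.  ] turn [-0.01  0.01 -0.33]
```

Emit:
step_arm:
  motion:
    - [0.7,-0.9,0.9,0,0,-0.25,0]
    - [0.7,-0.9,0.9,0,0,0,0]
    - [0.7,-0.9,0.9,0,0,0,0]
    - [0.7,-0.8,0.9,0,0,0,0]
    - [0,0,0.9,0,0,0,0]
    - [0,0,0.9,0,0,0,0]
    - [0,0,0.8,0,0,0,0]
    - [0,0,0,0,0,0,0]

```text
t: 3.53
ee_pos: [0.4519, 0.1092, 0.1148]
orientation: [-2.1, -2.332, 0.01]
ft_force: [-0.7, -0.6, -0.2]
width: -0.001
gripper_force: 0.0
```

```bash
python3 -c "
from h import *
plan((.45,.111,.063),96)"
```

```text
t 3.53 pos [0.4519 0.1092 0.1148] yaw 95.99 tilt [   -6.7    -2.6 -1000. ] F [-0.7 -0.6 -0.2] w -0.001 q7 -0.53
shift now [ 0.07 -0.04  1.73] after turn [ 0.07 -0.06  1.73] turn [-0.06  0.02 -0.  ]
```

Emit:
step_arm:
  motion:
    - [0.1,0,0.9,0,0,0,0]
    - [0,0,0.8,0,0,0,0]
    - [0,0.5,0,0,0,0,0]
    - [0,0.5,0,0,0,0,0]
    - [0,0.5,0,0,0,0,0]
    - [0,0.5,0,0,0,0,0]
    - [0,0.5,0,0,0,0,0]
    - [0,0.5,0,0,0,0,0]

```text
t: 4.2
ee_pos: [0.5434, 0.1226, 0.0679]
orientation: [-2.102, -2.333, 0.003]
ft_force: [-1.4, 0.3, -1.3]
width: -0.002
gripper_force: 1.3
```

```bash
python3 - <<'E'
from h import *
c=get_calibration("wrist");im=snapshot("wrist")[:,:,::-1];np.savez("pics/w3.npz",**c)
print(proj(c,(.643,.132,.068))*1.5625)
plan((.56,.123,.063),96)
cv2.imwrite("pics/w3b.png",cv2.resize(im,(800,600),interpolation=cv2.INTER_CUBIC))
E
```

```text
[[700.11364696 388.72516218]]
t 4.25 pos [0.5477 0.1231 0.0682] yaw 95.92 tilt [    3.6     1.  -1000. ] F [3.3 0.5 0.5] w 0.001 q7 -0.5
shift now [-0.04  0.41  0.18] after turn [-0.05  0.41  0.17] turn [ 0.03 -0.01 -0.01]
```

View pics/w3b.png

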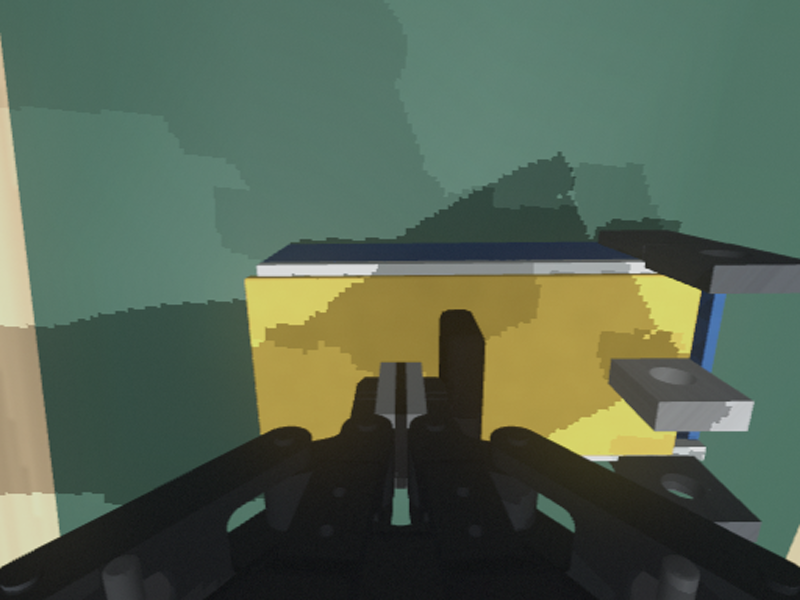

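The cover is nearly shut. The lug eye is at (673,377), between the ear eyes at (722,253) and (680,487), and the rail is almost parallel to the image rows. I'll keep pushing gently.

Emit:
step_arm:
  motion:
    - [0,0.1,0,0,0,0,0]
    - [0,0.1,0,0,0,0,0]
    - [0,0.1,0,0,0,0,0]
    - [0,0.1,0,0,0,0,0]
    - [0,0.05,0,0,0,0,0]
    - [0,0,0,0,0,0,0]
    - [0,0,0,0,0,0,0]
    - [0,0,0,0,0,0,0]

```text
t: 4.92
ee_pos: [0.5535, 0.1241, 0.0669]
orientation: [-2.098, -2.334, 0.01]
ft_force: [-7.7, -2.3, 6.3]
width: -0.002
gripper_force: 3.8
```

Emit:
step_arm:
  motion:
    - [0,0.1,0,0,0,0,0]
    - [0,0.1,0,0,0,0,0]
    - [0,0.1,0,0,0,0,0]
    - [0,0,0,0,0,0,0]
    - [0,0,0,0,0,0,0]
    - [0,0,0,0,0,0,0]
    - [0,0,0,0,0,0,0]
    - [0,0,0,0,0,0,0]

```text
t: 5.58
ee_pos: [0.5538, 0.124, 0.0666]
orientation: [-2.091, -2.329, 0.032]
ft_force: [-25.2, -2.9, 21.2]
width: 0.001
gripper_force: 12.9
```

```bash
python3 - <<'E'
from h import *
c=get_calibration("wrist");im=snapshot("wrist")[:,:,::-1];np.savez("pics/w4.npz",**c)
cv2.imwrite("pics/w4.png",im)
cv2.imwrite("pics/w4b.png",cv2.resize(im[128:304,280:],(800,607),interpolation=cv2.INTER_CUBIC)[:600])
plan((.56,.123,.063),96)
E
```

```text
t 5.63 pos [0.5538 0.124  0.0665] yaw 96.16 tilt [ -22.1   -7.6 -999.7] F [-24.3  -3.   21.5] w 0.001 q7 -0.49
shift now [-0.06  0.2   0.11] after turn [-0.06  0.2   0.12] turn [-0.19  0.04  0.02]
```

View pics/w4b.png

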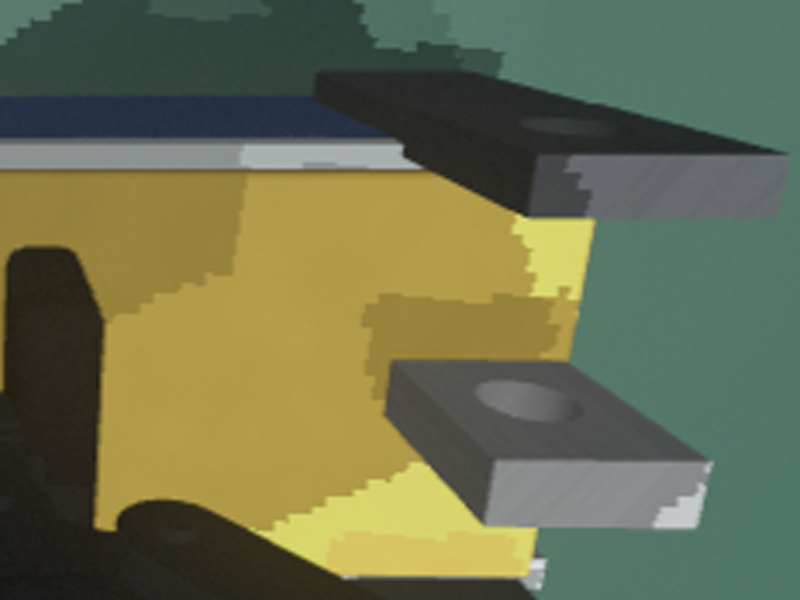

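The cover is at its stop: 25 N with no further movement. In the crop, the lug's top face has corners (488,525), (495,460), (712,460) and (705,527). The +y ear's top face has (530,216), (540,154), (788,154) and (780,217).

```bash
python3 - <<'E'
from h import *
c=dict(np.load("pics/w4.npz"))
f=lambda u,v:(280+u/3.448,128+v/3.448)
for Q in([(488,525),(495,460),(712,460),(705,527)],[(530,216),(540,154),(788,154),(780,217)]):
    X=np.array([onz(c,f(*q),.086) for q in Q]);print(X.round(4).tolist(),X.mean(0),np.linalg.norm(X-np.roll(X,1,0),axis=1).round(4),[np.degrees(np.arctan2(*(b-a)[::-1])).round(1) for a,b in((X[0],X[3]),(X[1],X[2]))])
E
```

```text
[[0.6303, 0.1256], [0.6287, 0.1352], [0.6566, 0.1386], [0.6589, 0.1288]] [0.64362657 0.13205995] [0.0287 0.0098 0.0281 0.0101] [np.float64(6.5), np.float64(7.0)]
[[0.6241, 0.1684], [0.6232, 0.1761], [0.6523, 0.1794], [0.6541, 0.1717]] [0.63841044 0.17389992] [0.0302 0.0078 0.0294 0.0079] [np.float64(6.3), np.float64(6.5)]
```

Emit:
step_arm:
  motion:
    - [0,-0.4,0,0,0,0,0]
    - [0,-0.4,0,0,0,0,0]
    - [0,0,-1,0,0,0,0]
    - [0,0,-1,0,0,0,0]
    - [-0.5,0,-1,0,0,0,0]
    - [-1,0.4,-1,0,0,0,0]
    - [-1,0.4,-1,0,0,0,0]
    - [-1,0.4,-1,0,0,0,0]

```text
t: 6.3
ee_pos: [0.587, 0.0268, 0.2442]
orientation: [2.098, 2.337, 0.002]
ft_force: [2.3, -0.1, -1.1]
width: -0.0
gripper_force: 0.0
```

Emit:
step_arm:
  motion:
    - [-0.3,0.8,0,0,0,0,0]
    - [0,0.8,0,0,0,0,0]
    - [0,0.8,0,0,0,0,0]
    - [0,0,0,0,0,0,0]
    - [0,0,0,0,0,0,0]
    - [0,0,0,0,0,0,0]
    - [0,0,0,0,0,0,0]
    - [0,0,0,0,0,0,0]

```text
t: 6.97
ee_pos: [0.6583, 0.0263, 0.2422]
orientation: [-2.1, -2.336, 0.001]
ft_force: [-0.3, -0.3, 0.3]
width: 0.002
gripper_force: 0.0
```

```bash
python3 - <<'E'
from h import *
c=get_calibration("wrist");im=snapshot("wrist")[:,:,::-1];np.savez("pics/w5.npz",**c)
u,v=proj(c,(.643,.132,.086))[0].astype(int);u=min(max(u,80),432);v=min(max(v,60),324);print(u,v)
cv2.imwrite("pics/w5b.png",cv2.resize(im[v-60:v+60,u-80:u+80],(800,600),interpolation=cv2.INTER_CUBIC))
plan((.50,-.30,.25),75)
E
```

```text
253 67
t 7.02 pos [0.6584 0.0263 0.2423] yaw 96.09 tilt [-1.e-01 -3.e-01 -1.e+03] F [ 1.3  0.4 -0.4] w 0.0 q7 -0.19
shift now [-10.25  -6.41  -0.25] after turn [-11.87  -2.29  -0.26] turn [-0.    0.    3.07]
```

View pics/w5b.png

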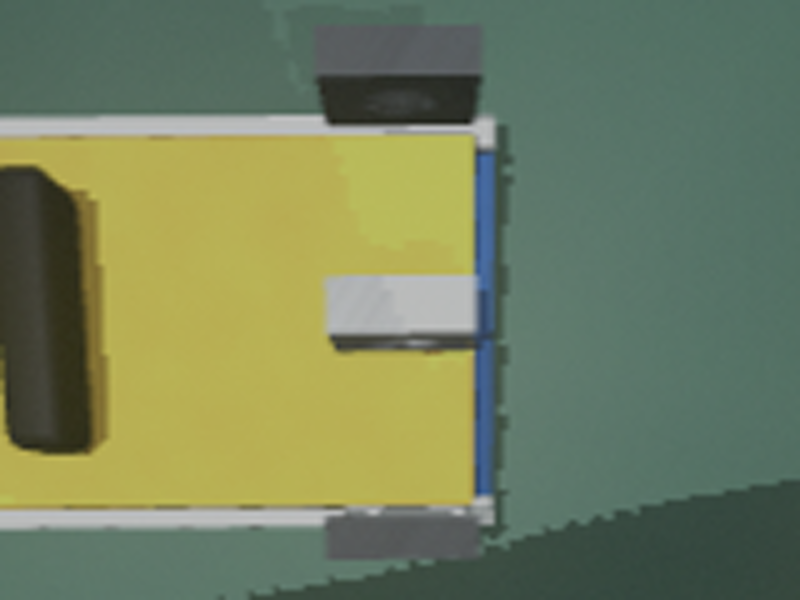

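The ear tops are centred at (399,50) and (404,537) and the lug top at (403,305). The cover is shut and the three line up.

```bash
python3 - <<'E'
from h import *
c=dict(np.load("pics/w5.npz"))
X=[onz(c,(173+u/5,7+v/5),.086) for u,v in((399,50),(404,537),(403,305))];print(np.round(X,4).tolist(),np.mean(X[:2],0),np.linalg.norm(X[0]-X[1]))
d=X[0]-X[1];print(np.degrees(np.arctan2(d[1],d[0])))
E
```

```text
[[0.6381, 0.1736], [0.6478, 0.0901], [0.6433, 0.1317]] [0.64298749 0.13185697] 0.08404779032254982
96.63947940579071
```

Emit:
step_arm:
  motion:
    - [-1,-0.6,0,0,0,1,0]
    - [-1,-0.5,0,0,0,1,0]
    - [-1,-0.3,0,0,0,1,0]
    - [-1,-0.3,0,0,0,0,0]
    - [-1,-0.2,0,0,0,0,0]
    - [-1,-0.2,0,0,0,0,0.6]
    - [-1,-0.2,0,0,0,0,0.6]
    - [-1,-0.2,0,0,0,0,0.6]

```text
t: 7.68
ee_pos: [0.5452, -0.2018, 0.2424]
orientation: [2.484, 1.922, 0.0]
ft_force: [0.9, -0.3, 0.9]
width: 0.423
gripper_force: 0.0
```

Emit:
step_arm:
  motion:
    - [-1,0,0,0,0,0,0.6]
    - [-1,0,0,0,0,0,0.6]
    - [-1,0,0,0,0,0,0.6]
    - [0,0,0,0,0,0,0.6]
    - [0,0,0,0,0,0,0.6]
    - [0,0,0,0,0,0,0.6]
    - [0,0,0,0,0,0,0.6]
    - [0,0,0,0,0,0,0.6]

```text
t: 8.35
ee_pos: [0.5244, -0.286, 0.2422]
orientation: [-2.482, -1.925, -0.001]
ft_force: [0.2, -0.4, -0.2]
width: 0.598
gripper_force: 0.0
```

```bash
python3 - <<'E'
from h import *
c=get_calibration("wrist");im=snapshot("wrist")[:,:,::-1];np.savez("pics/w6.npz",**c)
cv2.imwrite("pics/w6.png",im);cv2.imwrite("pics/w6b.png",cv2.resize(im[:240,128:448],(800,600),interpolation=cv2.INTER_CUBIC))
print((proj(c,[(.537,-.224,.012),(.5135,-.3095,.012)])-[128,0])*2.5)
plan((.525,-.265,.25),74)
E
```

```text
[[315.73198961 285.75984371]
 [312.96797382 463.10333869]]
t 8.4 pos [ 0.5243 -0.2862  0.2422] yaw 75.58 tilt [ 4.e-01  5.e-01 -1.e+03] F [0.2 0.4 0.7] w 0.603 q7 0.04
shift now [ 0.69 -0.15 -0.26] after turn [ 0.69 -0.17 -0.26] turn [ 0.   -0.    0.23]
```

View pics/w6b.png

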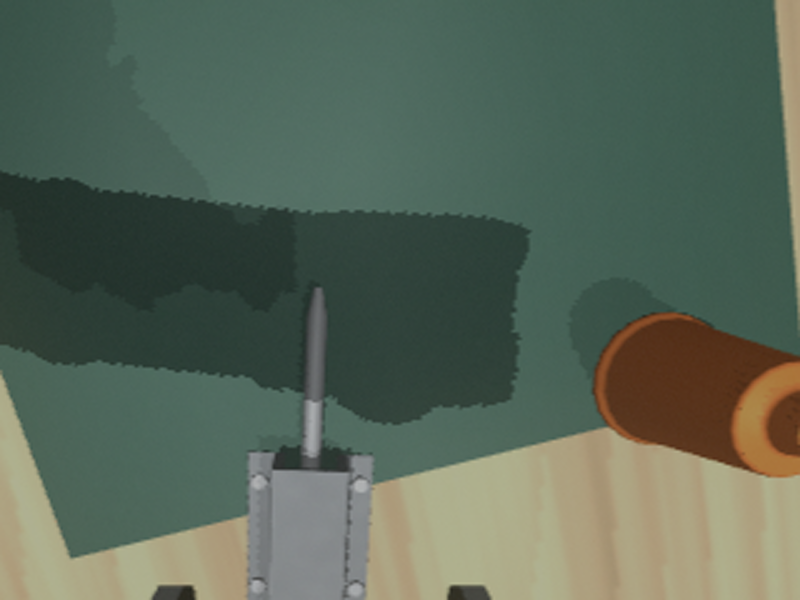

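The pin's tip is at (318,287) and the shaft enters the mouth at (312,455). The holster is aligned with the image columns. The cone is well to the right, at (690,390).

```bash
python3 - <<'E'
from h import *
c=dict(np.load("pics/w6.npz"));f=lambda u,v:(128+u/2.5,v/2.5)
ct=get_calibration("top")
a,b=[onz(c,f(*p),.012) for p in((318,287),(312,455))];d=a-b
print(a,b,np.degrees(np.arctan2(d[1],d[0])),np.linalg.norm(d))
print("tri tip",tri([c,ct],[f(318,287),(352+48/4.1667,208+57/4.1667)]))
h=[onz(c,f(*p),.037) for p in((272,470),(348,470),(270,600))];print("mouth",h,np.mean(h[:2],0));d=h[0]-h[2];print(np.degrees(np.arctan2(d[1],d[0])))
g=a+(b-a)*.5; print("grasp",g)
plan((*g,.003),np.degrees(np.arctan2(*(a-b)[::-1])))
E
```

```text
[ 0.53792085 -0.224835  ] [ 0.51409597 -0.305201  ] 73.48729333669687 0.083823147996187
tri tip [ 0.53766395 -0.2250405   0.00721823]
mouth [array([ 0.49524247, -0.30184175]), array([ 0.53090477, -0.31095807]), array([ 0.4760862 , -0.36766632])] [ 0.51307362 -0.30639991]
73.77393887195016
grasp [ 0.52600841 -0.265018  ]
t 8.4 pos [ 0.5243 -0.2862  0.2422] yaw 75.58 tilt [ 4.e-01  5.e-01 -1.e+03] F [0.2 0.4 0.7] w 0.603 q7 0.04
shift now [ 0.69 -0.12  7.97] after turn [ 0.69 -0.15  7.97] turn [ 0.  -0.   0.3]
```

Emit:
step_arm:
  motion:
    - [0.3,-0.1,1,0,0,0.3,0.6]
    - [0.4,0,1,0,0,0,0.6]
    - [0,0,1,0,0,0,0.6]
    - [0,0,1,0,0,0,0.6]
    - [0,0,1,0,0,0,0.6]
    - [0,0,1,0,0,0,0.6]
    - [0,0,1,0,0,0,0.6]
    - [0,0,0,0,0,0,0.6]

```text
t: 9.07
ee_pos: [0.5231, -0.2641, 0.0268]
orientation: [-2.51, -1.874, 0.007]
ft_force: [0.6, -0.5, -1.0]
width: 0.602
gripper_force: 0.0
```

```bash
python3 - <<'E'
from h import *
plan((.5260,-.265,.004),73.5)
E
```

```text
t 9.07 pos [ 0.5231 -0.2641  0.0268] yaw 73.49 tilt [   -9.      4.3 -1000. ] F [ 0.6 -0.5 -1. ] w 0.602 q7 -0.12
shift now [-0.    0.11  0.76] after turn [-0.    0.1   0.76] turn [-0.08 -0.01 -0.  ]
```

Emit:
step_arm:
  motion:
    - [0,0.05,0.4,0,0,0,0.6]
    - [0,0,0.35,0,0,0,0.6]
    - [0,0,0,0,0,0,0.3]
    - [0,0,0,0,0,0,0]
    - [0,0,0,0,0,0,0]
    - [0,0,0,0,0,0,0]
    - [0,0,0,0,0,0,0]
    - [0,0,0,0,0,0,0]
  grip_force: 40

```text
t: 9.73
ee_pos: [0.5288, -0.2676, 0.0103]
orientation: [2.518, 1.876, 0.002]
ft_force: [0.5, 1.0, -0.3]
width: 0.09
gripper_force: 41.4
```

```bash
python3 - <<'E'
from h import *
plan((.5260,-.265,.004),73.5)
E
```

```text
t 9.73 pos [ 0.5288 -0.2676  0.0103] yaw 73.38 tilt [ 1.8e+00 -7.0e-01 -1.0e+03] F [ 0.5  1.  -0.3] w 0.09 q7 -0.13
shift now [ 0.06 -0.11  0.21] after turn [ 0.06 -0.11  0.21] turn [ 0.02  0.   -0.02]
```

Emit:
step_arm:
  motion:
    - [0,0,0,0,0,0,0.4]
    - [0,0,0,0,0,0,0.4]
    - [0,0,0.1,0,0,0,0.4]
    - [0,0,0.13,0,0,0,0.4]
    - [0,0,0,0,0,0,0]
    - [0,0,0,0,0,0,0]
    - [0,0,0,0,0,0,0]
    - [0,0,0,0,0,0,0]

```text
t: 10.4
ee_pos: [0.5279, -0.2672, 0.0025]
orientation: [-2.519, -1.877, 0.0]
ft_force: [-0.7, -0.5, -1.3]
width: 0.09
gripper_force: 40.0
```

```bash
python3 - <<'E'
from h import *
plan((.5260,-.265,.004),73.5)
E
```

```text
t 10.4 pos [ 0.5279 -0.2672  0.0025] yaw 73.38 tilt [-3.e-01  2.e-01 -1.e+03] F [-0.7 -0.5 -1.3] w 0.09 q7 -0.13
shift now [ 0.05 -0.08 -0.05] after turn [ 0.05 -0.08 -0.05] turn [-0.   -0.   -0.02]
```

Emit:
step_arm:
  motion:
    - [0.2,0,-0.1,0,0,0,0]
    - [0.4,0,0,0,0,0,0]
    - [0.5,0,0,0,0,0,0]
    - [0.5,0,0,0,0,0,0]
    - [0.5,0,0,0,0,0,0]
    - [0.5,0,0,0,0,0,0]
    - [0.5,0,0,0,0,0,0]
    - [0.5,0,0,0,0,0,0]

```text
t: 11.07
ee_pos: [0.5595, -0.1612, 0.0058]
orientation: [-2.518, -1.879, -0.002]
ft_force: [0.3, 0.0, -0.2]
width: 0.095
gripper_force: 40.0
```

Emit:
step_arm:
  motion:
    - [0.5,0,0,0,0,0,0]
    - [0.5,0,0,0,0,0,0]
    - [0.5,0,0,0,0,0,0]
    - [0.3,0,0,0,0,0,0]
    - [0,0,0,0,0,0,0]
    - [0,0,0.1,0,0,0,0]
    - [0,0,0,0,0,0,0]
    - [0,0,0,0,0,0,0]

```text
t: 11.73
ee_pos: [0.5738, -0.1133, 0.0024]
orientation: [2.52, 1.875, -0.002]
ft_force: [-1.2, 0.2, -0.3]
width: 0.095
gripper_force: 40.0
```

```bash
python3 - <<'E'
from h import *
plan((.5260,-.265,.004),73.5)
ct=get_calibration("top")
im=snapshot("top")[:,:,::-1];cv2.imwrite("pics/t2.png",im)
hs=cv2.cvtColor(im,cv2.COLOR_BGR2HSV)
m=(((hs[...,0]<6)|(hs[...,0]>174))&(hs[...,1]>140)&(hs[...,2]>60)).astype(np.uint8)
n,l,st,ce=cv2.connectedComponentsWithStats(m)
for i in range(1,n):
    if st[i,4]>8: print(st[i],ce[i],onz(ct,ce[i],.024))
E
```

```text
t 11.73 pos [ 0.5738 -0.1133  0.0024] yaw 73.29 tilt [-7.e-01 -8.e-01 -1.e+03] F [-1.2  0.2 -0.3] w 0.095 q7 -0.35
shift now [-5.3  -0.07 -0.05] after turn [-5.3  -0.09 -0.05] turn [-0.    0.01 -0.03]
[344 211  20  13 118] [353.12711864 217.1779661 ] [ 0.54556354 -0.19468651]
```

Emit:
step_arm:
  motion:
    - [0,0,0,0,0,0,0.5]
    - [0,0,0,0,0,0,0.6]
    - [0,0,0,0,0,0,0.6]
    - [0,0,-0.7,0,0,0,0.6]
    - [0,0,-1,0,0,0,0.6]
    - [0,0,-1,0,0,0,0.6]
    - [-1,0,-1,0,0,0,0.6]
    - [-1,0,-1,0,0,0,0.6]

```text
t: 12.45
ee_pos: [0.558, -0.1668, 0.1441]
orientation: [-2.514, -1.883, -0.002]
ft_force: [0.4, -0.6, -0.5]
width: 0.605
gripper_force: 0.0
```

Emit:
step_arm:
  motion:
    - [-1,0,-1,0,0,0,0.6]
    - [-1,0,-0.5,0,0,0,0.6]
    - [-1,0,0,0,0,0,0.6]
    - [-0.5,0,0,0,0,0,0.6]
    - [0,0,0,0,0,0,0.6]
    - [0,0,0,0,0,0,0.6]
    - [0,0,0,0,0,0,0.6]
    - [0,0,0,0,0,0,0.6]

```text
t: 13.12
ee_pos: [0.5282, -0.2665, 0.1868]
orientation: [-2.516, -1.88, -0.001]
ft_force: [-0.2, 0.6, 0.1]
width: 0.6
gripper_force: 0.0
```

```bash
python3 - <<'E'
from h import *
c=get_calibration("wrist");im=snapshot("wrist")[:,:,::-1];np.savez("pics/w7.npz",**c)
cv2.imwrite("pics/w7.png",im);cv2.imwrite("pics/w7b.png",cv2.resize(im[:240,128:448],(800,600),interpolation=cv2.INTER_CUBIC))
plan((.5456,-.1947,.20),73.5)
E
```

```text
t 13.17 pos [ 0.5282 -0.2666  0.1868] yaw 73.54 tilt [    0.      1.1 -1000. ] F [0.  0.4 0.4] w 0.605 q7 -0.02
shift now [ 2.46 -0.12 -0.44] after turn [ 2.46 -0.13 -0.44] turn [-0.   -0.01  0.01]
```

View pics/w7b.png

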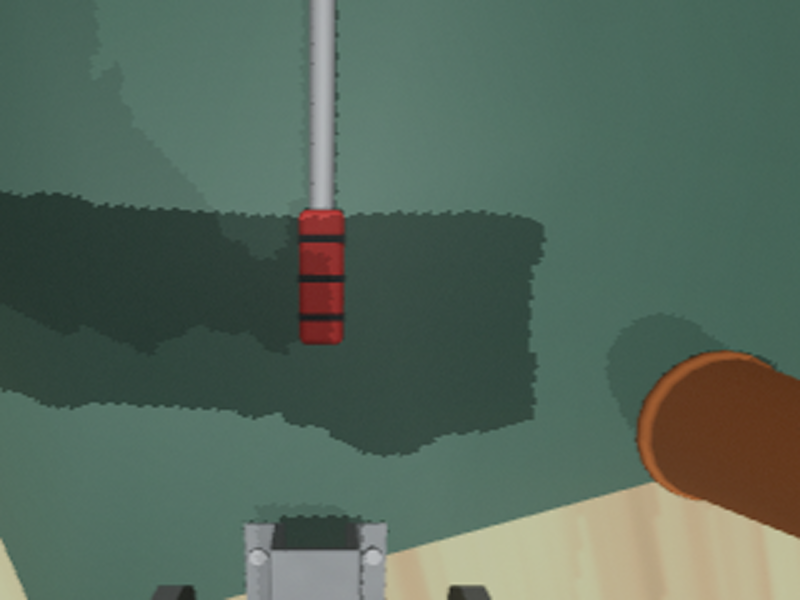

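The handle's top face spans (300,210) to (344,344) and the shaft runs straight up the image. It is clear of the holster mouth at row 520.

```bash
python3 - <<'E'
from h import *
c=dict(np.load("pics/w7.npz"));f=lambda u,v:(128+u/2.5,v/2.5)
q=np.array([onz(c,f(*p),.024) for p in((300,211),(344,211),(344,343),(300,343))]);print(q.round(4).tolist(),q.mean(0),np.linalg.norm(q-np.roll(q,1,0),axis=1))
a,b=onz(c,f(323,2),.012),onz(c,f(322.5,208),.012);d=a-b;yaw=np.degrees(np.arctan2(d[1],d[0]));print(a,b,yaw)
ct=get_calibration("top");print("tri",tri([c,ct],[f(322,277),(353.1,217.2)]))
g=b-.026*d/np.linalg.norm(d);print(g)
plan((*g,.004),yaw)
E
```

```text
[[0.5458, -0.1755], [0.5622, -0.1803], [0.5484, -0.2287], [0.5312, -0.2237]] [ 0.54690426 -0.20205557] [0.05035819 0.01702699 0.05035589 0.01784811]
[ 0.57540097 -0.10644839] [ 0.55478366 -0.17600129] 73.4887864352308
tri [ 0.5484217  -0.20074946  0.00063452]
[ 0.54739438 -0.20092916]
t 13.17 pos [ 0.5282 -0.2666  0.1868] yaw 73.54 tilt [    0.      1.1 -1000. ] F [0.  0.4 0.4] w 0.605 q7 -0.02
shift now [ 2.28 -0.01  6.1 ] after turn [ 2.28 -0.01  6.09] turn [-0.   -0.01  0.01]
```

Emit:
step_arm:
  motion:
    - [0.8,0,0.5,0,0,0,0.6]
    - [0.8,0,0.9,0,0,0,0.6]
    - [0.67,0,0.9,0,0,0,0.6]
    - [0,0,0.9,0,0,0,0.6]
    - [0,0,0.9,0,0,0,0.6]
    - [0,0,0.9,0,0,0,0.6]
    - [0,0,0.6,0,0,0,0.6]
    - [0,0,0.4,0,0,0,0.6]

```text
t: 13.83
ee_pos: [0.5463, -0.2014, 0.0047]
orientation: [-2.515, -1.878, 0.002]
ft_force: [-0.2, 0.1, 0.6]
width: 0.599
gripper_force: 0.0
```

Emit:
step_arm:
  motion:
    - [0,0,0,0,0,0,0.6]
    - [0,0,0,0,0,0,0.5]
    - [0,0,0,0,0,0,0]
    - [0,0,0,0,0,0,0]
    - [0,0,0,0,0,0,0]
    - [0,0,0,0,0,0,0]
    - [0,0,0,0,0,0,0]
    - [0,0,0,0,0,0,0]
  grip_force: 60

```text
t: 14.5
ee_pos: [0.5483, -0.2036, 0.0086]
orientation: [2.517, 1.876, 0.003]
ft_force: [0.0, 0.9, 7.4]
width: 0.192
gripper_force: 60.2
```

```bash
python3 - <<'E'
from h import *
plan((.5474,-.2012,.004),73.5)
E
```

```text
t 14.5 pos [ 0.5483 -0.2036  0.0086] yaw 73.38 tilt [ 2.9e+00 -8.0e-01 -1.0e+03] F [0.  0.9 7.4] w 0.192 q7 -0.2
shift now [ 0.07 -0.05  0.15] after turn [ 0.07 -0.05  0.15] turn [ 0.02 -0.   -0.02]
```

Emit:
step_arm:
  motion:
    - [0,0,-0.5,0,0,0,0]
    - [0,0,-0.7,0,0,0,0]
    - [0,0,-0.8,0,0,0,0]
    - [0,0,0,0,0,-0.7,0]
    - [0,0,0,0,0,-0.9,0]
    - [0,0,0,0,0,-0.9,0]
    - [0,0,0,0,0,-0.87,0]
    - [0,0,0,0,0,0,0]

```text
t: 15.17
ee_pos: [0.547, -0.2037, 0.0675]
orientation: [2.088, 2.346, 0.001]
ft_force: [-0.7, 0.6, 0.0]
width: 0.193
gripper_force: 59.2
```

```bash
python3 - <<'E'
from h import *
plan((.667,-.0757,.0646),96.6)
c=get_calibration("wrist");im=snapshot("wrist")[:,:,::-1];np.savez("pics/w8.npz",**c);cv2.imwrite("pics/w8.png",im)
E
```

```text
t 15.17 pos [ 0.547  -0.2037  0.0675] yaw 96.67 tilt [ 8.e-01 -0.e+00 -1.e+03] F [-0.7  0.6  0. ] w 0.193 q7 0.1
shift now [3.77 4.47 0.1 ] after turn [3.78 4.46 0.1 ] turn [0.01 0.   0.01]
```

Emit:
step_arm:
  motion:
    - [0,0.7,0,0,0,0,0]
    - [0.6,0.8,0,0,0,0,0]
    - [0.8,0.8,0.1,0,0,0,0]
    - [0.8,0.8,0,0,0,0,0]
    - [0.8,0.8,0,0,0,0,0]
    - [0.78,0.56,0,0,0,0,0]
    - [0,0,0,0,0,0,0]
    - [0,0,0,0,0,0,0]

```text
t: 15.88
ee_pos: [0.6678, -0.0719, 0.064]
orientation: [-2.088, -2.346, -0.003]
ft_force: [0.2, -0.8, -1.0]
width: 0.194
gripper_force: 59.2
```

```bash
python3 - <<'E'
from h import *
plan((.667,-.0757,.0646),96.6)
c=get_calibration("wrist");im=snapshot("wrist")[:,:,::-1];np.savez("pics/w9.npz",**c);cv2.imwrite("pics/w9.png",im)
s=snapshot("scene")[:,:,::-1];cs=get_calibration("scene")
S=cv2.resize(cv2.convertScaleAbs(s[166:241,225:325],alpha=1.6),(800,600),interpolation=cv2.INTER_CUBIC)
Wc=cv2.resize(im[:260,166:366],(400,520),interpolation=cv2.INTER_CUBIC)
S2=cv2.resize(S,(400,300))
o=np.zeros((520,800,3),np.uint8);o[:,:400]=Wc;o[:300,400:]=S2
cv2.imwrite("pics/m9.png",o)
d=np.array([-.115,.993,0]);tip=np.array([.667,-.0757,.068])+.1377*d;hasp=np.array([.643,.1318,.068])
for n,X in(("tip",tip),("eye-",hasp-.046*d),("hasp",hasp)):
    print(n,(proj(c,X)-[166,0])*2,(proj(cs,X)-[225,166])*4+[400,0])
E
```

```text
t 15.88 pos [ 0.6678 -0.0719  0.064 ] yaw 96.66 tilt [ 6.0e-01  1.6e+00 -1.0e+03] F [ 0.2 -0.8 -1. ] w 0.194 q7 -0.07
shift now [-0.12 -0.04 -0.02] after turn [-0.12 -0.04 -0.02] turn [ 0.01 -0.01  0.01]
tip [[ 180.59925044 -124.52056478]] [[498.51570249 143.27616778]]
eye- [[ 181.05815268 -289.49576713]] [[519.98823665 159.45229273]]
hasp [[ 181.72103961 -650.92965604]] [[560.44621911 189.85368922]]
```

View pics/m9.png

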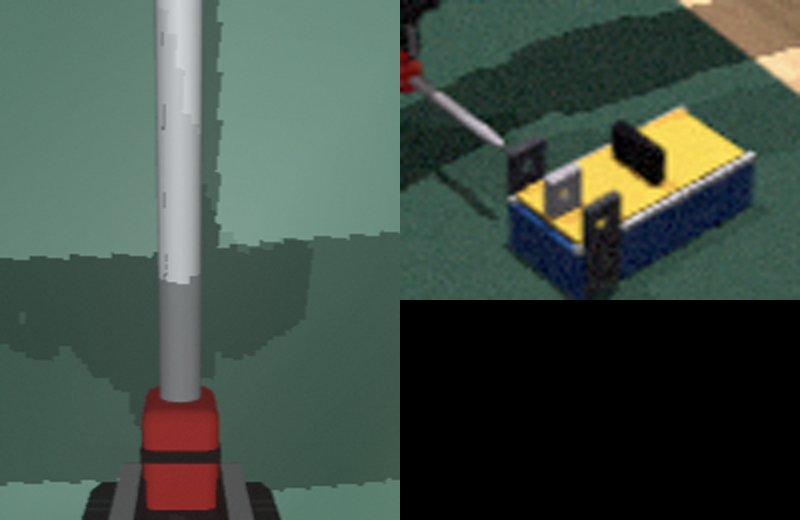

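The shaft runs straight up the wrist image at column 180. In the scene crop the tip is at (504,146), where I predicted it, just in front of the near ear. I'm advancing in small steps and watching the force.

Emit:
step_arm:
  motion:
    - [0.15,-0.03,0,0,0,0,0]
    - [0.2,0,0,0,0,0,0]
    - [0.2,0,0,0,0,0,0]
    - [0.2,0,0,0,0,0,0]
    - [0.2,0,0,0,0,0,0]
    - [0.2,0,0,0,0,0,0]
    - [0.2,0,0,0,0,0,0]
    - [0,0,0,0,0,0,0]

```text
t: 16.65
ee_pos: [0.6614, -0.0326, 0.0641]
orientation: [-2.087, -2.346, -0.002]
ft_force: [-0.4, -0.1, -1.3]
width: 0.199
gripper_force: 59.3
```

```bash
python3 - <<'E'
from h import *
plan((.6515,.0586,.0646),96.6)
E
```

```text
t 16.65 pos [ 0.6614 -0.0326  0.0641] yaw 96.69 tilt [    0.      1.5 -1000. ] F [-0.4 -0.1 -1.3] w 0.199 q7 -0.13
shift now [ 3.06  0.03 -0.01] after turn [ 3.06  0.02 -0.02] turn [ 0.   -0.01  0.01]
```

Emit:
step_arm:
  motion:
    - [0.2,0,0,0,0,0,0]
    - [0.2,0,0,0,0,0,0]
    - [0.2,0,0,0,0,0,0]
    - [0.2,0,0,0,0,0,0]
    - [0.2,0,0,0,0,0,0]
    - [0.2,0,0,0,0,0,0]
    - [0.2,0,0,0,0,0,0]
    - [0,0,0,0,0,0,0]

```text
t: 17.32
ee_pos: [0.6566, 0.009, 0.0641]
orientation: [-2.088, -2.346, -0.002]
ft_force: [-0.2, 0.9, -0.5]
width: 0.187
gripper_force: 59.2
```

```bash
python3 - <<'E'
from h import *
plan((.6515,.0586,.0646),96.6)
E
```

```text
t 17.32 pos [0.6566 0.009  0.0641] yaw 96.68 tilt [    0.      1.5 -1000. ] F [-0.2  0.9 -0.5] w 0.187 q7 -0.19
shift now [ 1.66  0.02 -0.01] after turn [ 1.66  0.02 -0.02] turn [ 0.   -0.01  0.01]
```

Emit:
step_arm:
  motion:
    - [0.2,0,0,0,0,0,0]
    - [0.2,0,0,0,0,0,0]
    - [0.2,0,0,0,0,0,0]
    - [0.2,0,0,0,0,0,0]
    - [0.2,0,0,0,0,0,0]
    - [0.2,0,0,0,0,0,0]
    - [0.2,0,0,0,0,0,0]
    - [0,0,0,0,0,0,0]

```text
t: 17.98
ee_pos: [0.6518, 0.0507, 0.0641]
orientation: [-2.088, -2.346, -0.002]
ft_force: [1.0, 0.1, -1.3]
width: 0.193
gripper_force: 59.3
```

```bash
python3 - <<'E'
from h import *
plan((.6515,.0586,.0646),96.6)
E
```

```text
t 17.98 pos [0.6518 0.0507 0.0641] yaw 96.68 tilt [ 2.0e-01  1.5e+00 -1.0e+03] F [ 1.   0.1 -1.3] w 0.193 q7 -0.25
shift now [ 0.26  0.02 -0.02] after turn [ 0.26  0.02 -0.02] turn [ 0.   -0.01  0.01]
```

Emit:
step_arm:
  motion:
    - [0.1,0,0,0,0,0,0]
    - [0.1,0,0,0,0,0,0]
    - [0.06,0,0,0,0,0,0]
    - [0.05,0,0,0,0,0,0]
    - [0.05,0,0,0,0,0,0]
    - [0,0,0,0,0,0,0]
    - [0,0,0,0,0,0,0]
    - [0,0,0,0,0,0,0]

```text
t: 18.65
ee_pos: [0.6508, 0.0586, 0.064]
orientation: [2.091, 2.344, -0.0]
ft_force: [0.7, -0.4, -0.9]
width: 0.193
gripper_force: 59.3
```

Emit:
step_arm:
  motion:
    - [0.05,0,0,0,0,0,0]
    - [0.05,0,0,0,0,0,0]
    - [0,0,0,0,0,0,0]
    - [0,0,0,0,0,0,0]
    - [0,0,0,0,0,0,0]
    - [0,0,0,0,0,0,0]
    - [0,0,0,0,0,0,0]
    - [0,0,0,0,0,0,0]

```text
t: 19.32
ee_pos: [0.6507, 0.0587, 0.064]
orientation: [2.091, 2.341, -0.004]
ft_force: [1.5, -5.5, 0.4]
width: 0.192
gripper_force: 59.4
```

```bash
python3 - <<'E'
from h import *
s=r.state();print(s["ft_force"],s["ee_pos"],s["ft_torque"])
plan((.6515,.0586,.0646),96.6)
E
```

```text
[ 1.54866233 -5.46426437  0.38061818] [0.65071736 0.05866167 0.06402111] [-1.23375641 -0.13343436 -0.01360016]
t 19.32 pos [0.6507 0.0587 0.064 ] yaw 96.45 tilt [ 2.0e-01 -3.7e+00 -1.0e+03] F [ 1.5 -5.5  0.4] w 0.192 q7 -0.27
shift now [-0.01  0.03 -0.02] after turn [-0.01  0.03 -0.02] turn [-0.    0.03 -0.02]
```

Emit:
step_arm:
  motion:
    - [-0.1,0,0,0,0,0,0]
    - [0,0,0,0,0,0,0.3]
    - [0,0,0,0,0,0,0.6]
    - [0,0,0,0,0,0,0.6]
    - [0,0,0,0,0,0,0.6]
    - [0,0,-0.3,0,0,0,0.6]
    - [0,0,-0.8,0,0,0,0.6]
    - [0,0,-1,0,0,0,0.6]

```text
t: 19.98
ee_pos: [0.649, 0.0591, 0.1262]
orientation: [-2.088, -2.343, 0.005]
ft_force: [0.6, -0.3, 0.5]
width: 0.596
gripper_force: 0.0
```

Emit:
step_arm:
  motion:
    - [0,0,-1,0,0,0,0.6]
    - [0,0,-1,0,0,0,0.6]
    - [-0.5,0,-0.5,0,0,0,0.6]
    - [-1,0,0,0,0,0,0.6]
    - [0,0,0,0,0,0,0.6]
    - [0,0,0,0,0,0,0.6]
    - [0,0,0,0,0,0,0.6]
    - [0,0,0,0,0,0,0.6]

```text
t: 20.65
ee_pos: [0.6555, 0.0158, 0.2019]
orientation: [-2.088, -2.345, -0.001]
ft_force: [-0.4, -0.3, -0.7]
width: 0.598
gripper_force: 0.0
```

```bash
python3 - <<'E'
from h import *
plan((.6515,.0586,.2),96.6)
c=get_calibration("wrist");im=snapshot("wrist")[:,:,::-1];cv2.imwrite("pics/w10.png",im)
hs=cv2.cvtColor(im,cv2.COLOR_BGR2HSV)
m=(((hs[...,0]<6)|(hs[...,0]>174))&(hs[...,1]>140)&(hs[...,2]>60)).astype(np.uint8)
n,l,st,ce=cv2.connectedComponentsWithStats(m)
X=[]
for i in range(1,n):
    if st[i,4]>60: print(st[i],ce[i])
ys,xs=np.nonzero(m);print("handle top extent z.08:",onz(c,(np.median(xs[ys<ys.min()+5]),ys.min()),.08),onz(c,(np.median(xs),ys.max()),.08),"ear face -y expect",(.643+.0053,.1318-.0457))
E
```

```text
t 20.65 pos [0.6555 0.0158 0.2019] yaw 96.64 tilt [-6.0e-01  1.2e+00 -1.0e+03] F [-0.4 -0.3 -0.7] w 0.598 q7 -0.14
shift now [1.43 0.03 0.06] after turn [1.43 0.03 0.06] turn [-0.   -0.01  0.01]
[247 110  23  11 246] [258.04471545 115.05284553]
[247 124  22  15 303] [257.72937294 130.97359736]
[247 140  22  15 282] [257.63829787 147.79787234]
[247 156  22  12 193] [258.12435233 162.14507772]
handle top extent z.08: [0.64779204 0.08431832] [0.65365011 0.03515729] ear face -y expect (0.6483, 0.08610000000000001)
```

```bash
python3 -c "
from workcell import job
print(job.hand_in())"
```

```text
the job is handed in; nothing more can be done
None
```

I shut the cover to its stop and pushed the pin through all three eyes, its handle within about 2 mm of the ear by my last measurement. The gripper is open and clear, and I handed the job in at about 21 s; no verdict came back.

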